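Release the safety cap of a tipped solvent jug

ROBOT

A 6-joint arm with a two-finger parallel gripper is mounted at the origin on a cart in front of the work surface, level with it; the furniture and walls round the work are solid. World frame = base frame: x ahead of the robot, y to its left, z up, the work surface at z = 0. Lengths are in mm, angles in rad, forces in N, time in s.
With the tool pointing down it reaches from about 300 to 775 mm from the base axis. Payload 14.6 kg.
Tool frame: the origin (TCP) lies midway between the tips of the shut fingers; the grasp point (between the pads) lies 19 mm behind it; z points along the fingers, y is the line along which they close (so a half turn about z gives the same grasp; the last joint's range is limited). The gripper opens to 94 mm and grips with 3 to 60 N. Pads are 16 mm wide; open, the fingers measure 119 mm over their backs; the gripper's body (75 mm by 177 mm) begins 78 mm behind the grasp point.
Start: joints at [-1.384, 0.3, 1.521, -0, 1.321, -0.067], TCP at [138.09, -532.373, 205.446] pointing down, gripper open.
Joint ranges: [-3.03, 3.03], [-0.79, 2.21], [0.23, 2.52], [-1.04, 4.18], [0, 3.07], [-2.55, 2.55]. Speed limits (rad/s): [2.22, 2.22, 2.57, 3.14, 3.14, 3.14].

INTERFACE

Orientations are given as [roll, pitch, yaw] about the fixed x, y, z axes, in that order (R = Rz(yaw) Ry(pitch) Rx(roll)).
In Python, from cell import * gives the robot as it stands. The module is installed in compiled form; this text tells all that it offers.
- The arm moves only by the tool servo_tool, never from a script. Its argument "motion" is a list of rows, each an object of numbers: "wx", "wy", "wz": the turn, a rotation vector about the tool's x, y, z in units of 2 rad (1.0 is 2 rad); "dx", "dy", "dz": the shift along the tool's x, y, z in units of 10 cm (1.0 is 10 cm); "fingers": the closure, from -1 (fully open) to 1 (shut). In form: [{"wx": .., "wy": .., "wz": .., "dx": .., "dy": .., "dz": .., "fingers": ..}, ...]. A call has 1 to 10 rows; each row is the pose to reach, as a shift and turn from the pose commanded when the call began, along the tool's axes at that moment; what a row does not reach only later rows make up. A row lasts 1/10 s, in which the tool goes at most 50 mm and 8.59 degrees, less where a joint would pass 70% of its speed; a pose out of reach is approached as far as the arm can. A call with a number of a shift or a turn outside -1 to 1 is refused whole. A call with a gripper value outside its range is refused whole. The fingers move at their own pace and stop on an object; "newtons" is the grip in N (left out, the last holds). Time passes only in rows, so rows that repeat a pose let the fingers close. It gives the time, the measured TCP pose, the force, the opening and the grip force at its end, in the units of the state.
- read_state(): the state, without advancing time (a new reading comes with each control period).
- camera(name): name is "scene" or "side" or "wrist"; returns a dict with "image" (420x560x3 uint8, red, green, blue), "fx", "fy", "cx", "cy" (pixels), "R" (3x3) and "t" (3): a world point X has camera coordinates R X + t. Camera axes: x right, y down, z forward; pixel columns grow to the right and rows downward; lengths in mm; the calibration is good to about 2 mm. A picture is of the moment at which its call begins. There is no depth.
- sign_off(): hands the job in; it is judged then, once.
Trained networks look in a picture, given as the dict that the camera call returned (one of the last four; its "shot" number tells which), for a name from the list of things; names that differ only in an ending like _2 or _b are one class to them, and where a whole thing is asked for, a point or a joint stands for the part that bears it (a point fixed in the world has none). Each returns a list of dicts, best first, with "conf" (0 to 1); they miss things now and then, are a little off and sometimes report something else, mostly with a low value. They report only what shows in the picture. A call takes as long as a camera call. They do not tell look-alikes from the thing itself.
- spot_in(query, picture): "location" ([column, row] in pixels, amid what is visible of it).
- trace(query, picture): "pixels" (420x560 bool, what is visible of it) and "location" ([column, row] in pixels, amid what is visible of it).
The state is a dict: "clock": time; "joints": joint angles; "qd": joint speeds; "effort": joint torques, N m; "eef_pos": TCP position; "eef_rot": TCP orientation; "wrist_force": force on the tool from outside, world axes, zero at the start; "moment": the same for the moment, N m; "finger_gap": finger opening in mm; "finger_force": force on a finger pad.
Only numpy, scipy, OpenCV 4.12 (cv2) and the standard library are available. Lean on these libraries where they do the work, as an engineer would, in place of code of your own. Each camera call takes 0.05 s, during which the arm holds its last target. There are 200 camera calls.

TASK

Take the safety cap off the white jug that leans towards you in its steel cradle: push it firmly in along the neck before turning, turn it anticlockwise while pressed until it comes up against its stop, and draw it straight out of the neck. Then set the cap down in the small open tray, lying level with its grip rib on top, let go of it, and leave the jar, the small bottle and the round tin where they stand.

Things in the scene. Friction and masses are not known exactly. Their poses are not given: they have to be found in the camera images.
- cap: Grey plastic safety cap, 80 g, locked in the jug's mouth. Origin: centre of the underside of its round flange (62 mm across, z = 0 to 6 mm; knurled skirt down to z = -9 mm). z: its axis, out of the neck, at first leaning 30 degrees from vertical over the jug's -x side; x: along the grip rib. Turns anticlockwise as seen from outside, looking down on the rib.
- cap_rib_top (a point): Middle of the top of the cap's straight grip rib, 30 mm out along z from the cap's origin. The rib is 14 mm wide (cap y), 52 mm long (cap x) and stands 24 mm above the flange: grip it across its width.
- cap_plug_end (a point): Centre of the flat end of the cap's plug (24 mm across), 16 mm below the cap's origin; the cap stands level on it. Two lugs along the cap's +x and -x, 5 mm thick and reaching 21.5 mm from the axis, end flush with it. To come out, the plug must be drawn straight along the axis by more than 16 mm, with the lugs facing the way out.
- seat (a joint): Spring seat under the plug: how far it is pushed in, m (0 with the cap locked, up to -0.003 when the cap is free to come out). It presses the cap outward with 7 N at 0 and 1.4 N more per mm. The cap must go in more than 4.5 mm (about 14 N) before it will turn; it bottoms on the collar at 7 mm (about 17 N).
- neck: Fixed white collar of the jug's mouth, 53 mm across. Origin: centre of its rim; z: out of the neck, 30 degrees from vertical; x: direction of the locked lugs. Locked, the cap's origin is 7 mm out along z, cap x along this x, and teeth let it turn only about 4 degrees. Pressed and turned about 40 degrees it is past the teeth and need not be pressed on, but cannot come out yet.
- neck_inside (a point): On the axis 9 mm inside the rim, where the locked plug ends. Hidden in the neck is a firm stop that ends the turn; it lies between 55 and 85 degrees anticlockwise from the locked position and differs from start to start. Only at the stop, or within about 8 degrees of it, do the lugs face the way out: there the spring lifts the cap about 3 mm and it can be drawn out.
- jug: White jug, body 90 x 120 x 128 mm, fixed in a steel cradle, leaning 30 degrees over its -x side. Origin: centre of its mouth, 187 mm above the bench; z: out of the neck; y: level, across the jug. The body lies 47 to 175 mm from the mouth along -z; handle on its +x side. It stands left or right of the middle, the tray on the other side.
- tray: Small open rectangular tray, loose, 250 g, 101 x 111 mm, walls 31 mm high and 5 mm thick, floor 2 mm thick, inside 92 x 102 mm. Origin: centre of its underside, z up.
- jar: Round jar with a screw lid, 67 mm across, 70 mm high, a bystander. Origin: centre of its foot.
- flux: Small needle-top bottle, 35 mm across, 100 mm high, a bystander. Origin: centre of its foot.
- tin: Small round tin, 33 mm across, 16 mm high, a bystander. Origin: centre of its foot.
Mind the look-alikes: they are no part of the job. Leave any red or yellow look-alike of the cap alone.

How it is judged (in metres and radians):
On the way, in this order (a step that is already met when the one before it is completed fails the run):
1. the cap is pushed in by more than 4 mm while still in its locked position (not forced past the teeth) (z of cap in the frame of neck below 0.003 m and angle between the x axis of cap and the x axis of neck, either way round below 0.17 rad), for 0.1 s.
2. the cap is turned more than 40 degrees from its locked position, still in the neck (angle between the x axis of cap and the x axis of neck, either way round above 0.7 rad and z of cap in the frame of neck below 0.014 m), for 0.05 s.
3. the cap is out of the neck (distance between cap and neck above 0.035 m), for 0.1 s.
At the end, for the whole second after the job is handed in: The cap stands on the tray's floor, level within 0.15 rad with its rib up, its centre within 30 mm of the tray's, at rest and released; the tray stands flat on the bench (horizontal distance between cap and tray below 0.03 m and z of cap in the frame of tray between 0.01 and 0.026 m and angle between cap's own z axis and vertical below 0.15 rad and angle between tray's own z axis and vertical below 0.1 rad and height (world z) of tray below 0.01 m and linear speed of cap below 0.02 m/s and contact force between cap and the fingers below 0.1 N); the robot touches nothing.
It fails at once if a bystander (jar, small bottle or tin) is moved more than 30 mm or tipped (distance of any of jar, flux, tin from where it was at the start of the episode above 0.03 m or angle between any of jar, flux's own z axis and vertical above 0.5 rad).
It also fails if it takes over 53 s, if anything falls off the work surface, if the arm or the gripper's body presses on something with over 40 N, if the wrist force passes 120 N, or if a joint passes its speed limit or range.

## Working session

There is one attempt and no reset: what is moved stays moved. The work goes in short steps, Python scripts to look and compute and a tool call to move; the robot and the scene stay as the last step left them, time stands still between calls to the robot, and variables do not carry over. Pictures are saved under pics/ and viewed, at most 13 in all, crops included, and the job is handed in when it is done.

Besides the shell and the picture viewer there is one more tool, called after "Emit:" by a JSON object that holds its "name" and its "arguments". servo_tool: Moves the arm, as the interface text tells. Its arguments: {"type":"object","properties":{"motion":{"type":"array","items":{"type":"object","properties":{"wx":{"type":"number"},"wy":{"type":"number"},"wz":{"type":"number"},"dx":{"type":"number"},"dy":{"type":"number"},"dz":{"type":"number"},"fingers":{"type":"number"}}}},"newtons":{"type":"number"}},"required":["motion"]}

```bash
mkdir -p pics
cat > h.py <<'E'
from cell import *
import numpy as np, cv2
from scipy.spatial.transform import Rotation as Ro
def save(c,n): cv2.imwrite(f'pics/{n}.png',c['image'][:,:,::-1])
def proj(c,X):
    p=np.asarray(c['R'])@np.asarray(X,float)+np.asarray(c['t']).ravel(); return np.array([c['fx']*p[0]/p[2]+c['cx'],c['fy']*p[1]/p[2]+c['cy']])
def ray(c,uv):
    R=np.asarray(c['R']);d=R.T@np.array([(uv[0]-c['cx'])/c['fx'],(uv[1]-c['cy'])/c['fy'],1.]);return -R.T@np.asarray(c['t']).ravel(),d/np.linalg.norm(d)
def onz(c,uv,z):
    o,d=ray(c,uv);return o+d*(z-o[2])/d[2]
def tri(rs):
    A=0;b=0
    for o,d in rs:
        P=np.eye(3)-np.outer(d,d);A=A+P;b=b+P@o
    X=np.linalg.solve(A,b);return X,[np.linalg.norm((np.eye(3)-np.outer(d,d))@(X-o)) for o,d in rs]
E
python3 - <<'E'
from h import *
s=read_state();print(s['eef_pos'],s['eef_rot'],s['clock'],s['finger_gap'])
cs={}
for n in ['scene','side']:
    c=camera(n);save(c,n+'0');cs[n]=c
    print(n,'cam at',ray(c,(280,210)))
    for q in ['cap','cap_rib_top','cap_plug_end','neck','jug','tray','jar','flux','tin']:
        print(q,[(np.round(r['location']),round(r['conf'],2)) for r in spot_in(q,c)[:3]])
a=np.hstack([cs['scene']['image'],cs['side']['image']])
E
```

```text
[ 138.04469395 -532.1233123   204.86020245] [-3.14039751e+00 -7.33305479e-05  2.53814901e-01] 0.0 94.25947142727975
scene cam at (array([-730.75589949,  543.17887884,  724.12272522]), array([ 0.81745613, -0.42798222, -0.38548241]))
cap [(array([181., 270.]), 0.66)]
cap_rib_top [(array([352., 214.]), 0.6)]
cap_plug_end [(array([351., 215.]), 0.43)]
neck []
jug []
tray [(array([182., 269.]), 0.65)]
jar [(array([234., 254.]), 0.6)]
flux []
tin []
side cam at (array([  554.82002791, -1159.58086667,   603.82075649]), array([-0.04361934,  0.91296499, -0.40569975]))
cap [(array([248., 318.]), 0.87), (array([294., 209.]), 0.86), (array([244., 286.]), 0.75)]
cap_rib_top [(array([248., 315.]), 0.79), (array([292., 209.]), 0.78), (array([250., 289.]), 0.69)]
cap_plug_end [(array([314., 334.]), 0.91), (array([246., 318.]), 0.82), (array([295., 208.]), 0.74)]
neck [(array([300., 220.]), 0.55)]
jug [(array([320., 272.]), 0.63)]
tray [(array([277., 202.]), 0.67)]
jar [(array([271., 222.]), 0.61)]
flux [(array([281., 245.]), 0.71)]
tin []
```

View pics/scene0.png

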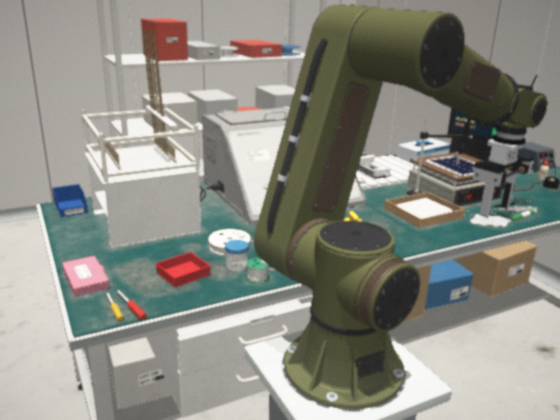

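View pics/side0.png

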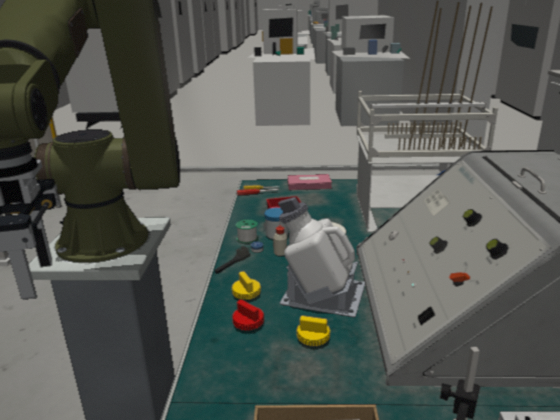

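The scene picture shows the red tray at (183,269) and the blue-lidded jar at (236,254); the arm hides the jug there. In the side picture the jug's grey cap is at (292,208). The tray is behind it at (283,203), the flux bottle at (281,241) and the tin at about (257,246). The yellow and red look-alikes are at (246,288), (248,318) and (313,332).

Run:
```python
from h import *
a=camera('scene');b=camera('side')
print('rib top',onz(b,(292,206),219))
print('tray scene',onz(a,(183,262),31),onz(a,(183,269),15))
print('tray side',onz(b,(283,201),31))
print('jar',tri([ray(a,(236,246)),ray(b,(274,214))]))
print('flux',onz(b,(281,243),40),'tin',onz(b,(257,246),10),'can',onz(b,(247,231),10), onz(a,(257,268),10))
print('look',[onz(b,p,15) for p in [(246,288),(248,318),(313,332)]])
print('cradle corners',[onz(b,p,2) for p in [(283,303),(355,311),(365,282)]])
cap=cv2.resize(b['image'][180:330,200:400],(800,600),interpolation=cv2.INTER_CUBIC);cv2.imwrite('pics/crop1.png',cap[:,:,::-1])
w=camera('wrist');p,r=read_state()['eef_pos'],read_state()['eef_rot'];T=Ro.from_euler('xyz',r).as_matrix()
o,d=ray(w,(280,210));print('wristcam in tool: o',T.T@(o-p),'d',T.T@d,w['fx'],'xaxis',T.T@np.asarray(w['R']).T[:,0])
```

```text
rib top [ 537.28667431 -273.80400945  219.        ]
tray scene [518.90318349 180.86499406  31.        ] [509.57660765 184.57010375  15.        ]
tray side [500.02834301 198.60477708  31.        ]
jar (array([482.8486046 ,  38.16619747,  63.08546998]), [np.float64(3.974430795655116), np.float64(3.9744307956550124)])
flux [504.49014702 -97.41466333  40.        ] tin [438.71443554 -57.38983339  10.        ] can [402.9932506   31.86579349  10.        ] [440.62519945  -3.75458465  10.        ]
look [array([ 431.23634949, -264.52848153,   15.        ]), array([ 446.66618902, -373.68585523,   15.        ]), array([ 577.27568728, -416.90258446,   15.        ])]
cradle corners [array([ 515.29911829, -303.04648416,    2.        ]), array([ 667.87296037, -331.1576626 ,    2.        ]), array([ 702.99073556, -219.39950538,    2.        ])]
wristcam in tool: o [  77.19957809   -0.33545489 -178.20965964] d [-0.2600821   0.00102578  0.96558596] 362.26458034122464 xaxis [ 2.52982143e-04  9.99999894e-01 -3.85630112e-04]
```

View pics/crop1.png

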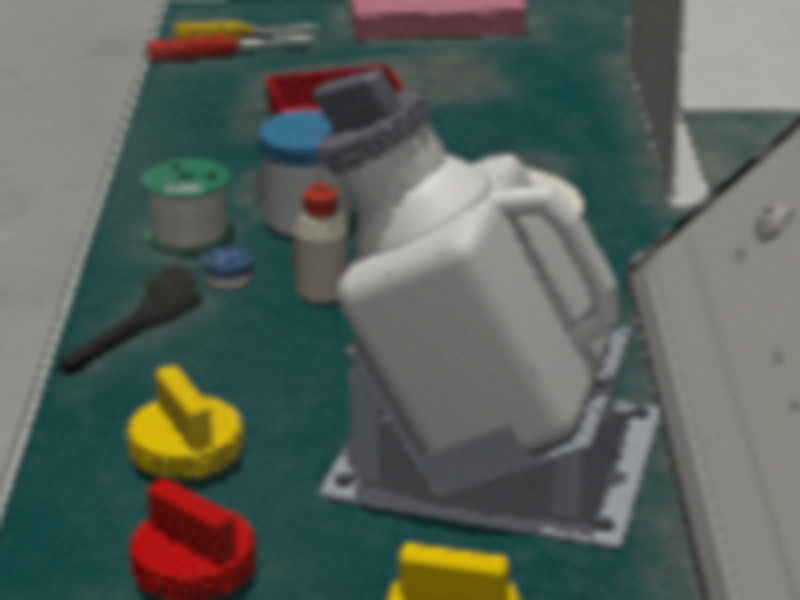

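The rib's direction is not clear from here. The jug's yaw is about -14°, so I'll go to a view pose along the neck axis for a close look.

```bash
cat >> h.py <<'E'
def tilt(a,rx=0,lean=np.pi/6):
    """tool orientation pointing into the neck; jug yaw a, tool x turned by rx anticlockwise about outward axis"""
    n=np.array([-np.sin(lean)*np.cos(a),-np.sin(lean)*np.sin(a),np.cos(lean)])
    x=np.array([np.cos(lean)*np.cos(a),np.cos(lean)*np.sin(a),np.sin(lean)])
    R=np.c_[x,np.cross(-n,x),-n]
    return n,Ro.from_rotvec(n*rx).as_matrix()@R
def rel(p,R,p0=None,R0=None):
    if p0 is None:
        s=read_state();p0=s['eef_pos'];R0=Ro.from_euler('xyz',s['eef_rot']).as_matrix()
    d=R0.T@(np.asarray(p)-p0);w=Ro.from_matrix(R0.T@R).as_rotvec()
    return np.round(d/100,3),np.round(w/2,4)
E
python3 - <<'E'
from h import *
s=read_state();n,R=tilt(-0.24)
P=np.array([537,-274,219])+110*n
print(P,rel(P,R))
p0=s['eef_pos'];R0=Ro.from_euler('xyz',s['eef_rot']).as_matrix()
print('half in start axes',rel(p0+(P-p0)*.25,R)); p1=p0+(P-p0)*.25
print(rel(P,R,p1,R))
E
```

```text
[ 483.57641138 -260.92635555  314.26279442] (array([ 4.026, -1.76 , -1.088]), array([-0.0646,  0.2564,  0.2412]))
half in start axes (array([ 1.006, -0.44 , -0.272]), array([-0.0646,  0.2564,  0.2412]))
(array([ 2.169, -2.593,  0.31 ]), array([0., 0., 0.]))
```

Emit:
{"name": "servo_tool", "arguments": {"motion": [{"dx": 0.5, "dy": -0.22, "dz": -0.14, "wx": -0.03, "wy": 0.12, "wz": 0.12, "fingers": -1}, {"dx": 1.0, "dy": -0.44, "dz": -0.27, "wx": -0.0646, "wy": 0.2564, "wz": 0.2412, "fingers": -1}, {"dx": 1.0, "dy": -0.44, "dz": -0.27, "wx": -0.0646, "wy": 0.2564, "wz": 0.2412, "fingers": -1}, {"dx": 1.0, "dy": -0.44, "dz": -0.27, "wx": -0.0646, "wy": 0.2564, "wz": 0.2412, "fingers": -1}, {"dx": 1.0, "dy": -0.44, "dz": -0.27, "wx": -0.0646, "wy": 0.2564, "wz": 0.2412, "fingers": -1}]}}

```text
clock: 1.65
eef_pos: [223.9, -464.6, 233.0]
eef_rot: [-3.142, -0.528, -0.244]
wrist_force: [0.8, 0.5, 0.2]
finger_gap: 93.9
finger_force: 0.0
```

Emit:
{"name": "servo_tool", "arguments": {"motion": [{"dx": 0.4, "dy": -0.48, "dz": 0.05}, {"dx": 0.8, "dy": -0.96, "dz": 0.1}, {"dx": 0.8, "dy": -0.96, "dz": 0.1}]}}

```text
schema error: expected keys wx, wy, wz, dx, dy, dz, fingers
```

Emit:
{"name": "servo_tool", "arguments": {"motion": [{"dx": 0.4, "dy": -0.48, "dz": 0.05}, {"dx": 0.8, "dy": -0.96, "dz": 0.1}, {"dx": 0.8, "dy": -0.96, "dz": 0.1}]}}

```text
schema error: expected keys wx, wy, wz, dx, dy, dz, fingers
```

Emit:
{"name": "servo_tool", "arguments": {"motion": [{"dx": 0.3, "dy": -0.35, "dz": 0.05}, {"dx": 0.57, "dy": -0.67, "dz": 0.1}, {"dx": 0.57, "dy": -0.67, "dz": 0.1}, {"dx": 0.57, "dy": -0.67, "dz": 0.1}]}}

```text
schema error: expected keys wx, wy, wz, dx, dy, dz, fingers
```

Run:
```python
from h import *
w=camera('wrist');save(w,'w1');s=read_state();print(s['eef_pos'],s['eef_rot'],s['joints'],s['clock'])
for q in ['cap','cap_rib_top','neck','jug']: print(q,[(np.round(r['location']),round(r['conf'],2)) for r in spot_in(q,w)[:3]])
a=camera('scene');save(a,'s1')
for q in ['cap','cap_rib_top','neck','jug','tray','jar','tin','flux']: print(q,[(np.round(r['location']),round(r['conf'],2)) for r in spot_in(q,a)[:3]])
```

```text
[ 223.30531648 -464.0719562   231.90685501] [-3.13785418 -0.53118562 -0.25064962] [-1.44761363  0.06328638  1.82680575  0.55566921  1.11188227  0.15673593] 1.7
cap [(array([161., 129.]), 0.96), (array([177.,  36.]), 0.92), (array([ 80., 159.]), 0.68)]
cap_rib_top [(array([161., 129.]), 0.86), (array([177.,  33.]), 0.76), (array([ 78., 161.]), 0.57)]
neck []
jug [(array([64., 51.]), 0.58)]
cap [(array([352., 216.]), 0.43)]
cap_rib_top [(array([350., 213.]), 0.58)]
neck [(array([271., 263.]), 0.48)]
jug []
tray [(array([182., 272.]), 0.89)]
jar [(array([240., 254.]), 0.58)]
tin [(array([272., 265.]), 0.54)]
flux []
```

View pics/w1.png

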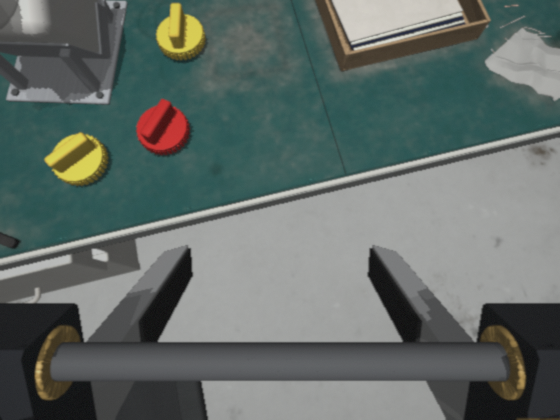

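The picture shows only the look-alikes, yellow at (180,35) and (78,158) and red at (162,127), with the cradle base at top left. The follow-up moves were refused because every key is needed, so I'll resend them in full.

Emit:
{"name": "servo_tool", "arguments": {"motion": [{"dx": 0.4, "dy": -0.48, "dz": 0.05, "wx": 0, "wy": 0, "wz": 0, "fingers": -1}, {"dx": 0.8, "dy": -0.96, "dz": 0.1, "wx": 0, "wy": 0, "wz": 0, "fingers": -1}, {"dx": 0.8, "dy": -0.96, "dz": 0.1, "wx": 0, "wy": 0, "wz": 0, "fingers": -1}, {"dx": 0.8, "dy": -0.96, "dz": 0.1, "wx": 0, "wy": 0, "wz": 0, "fingers": -1}]}}

```text
clock: 2.75
eef_pos: [320.7, -387.5, 265.0]
eef_rot: [3.14, -0.525, -0.236]
wrist_force: [-0.3, -1.7, -0.5]
finger_gap: 93.9
finger_force: 0.0
```

Emit:
{"name": "servo_tool", "arguments": {"motion": [{"dx": 0.4, "dy": -0.48, "dz": 0.05, "wx": 0, "wy": 0, "wz": 0, "fingers": -1}, {"dx": 0.8, "dy": -0.96, "dz": 0.1, "wx": 0, "wy": 0, "wz": 0, "fingers": -1}, {"dx": 0.8, "dy": -0.96, "dz": 0.1, "wx": 0, "wy": 0, "wz": 0, "fingers": -1}, {"dx": 0.8, "dy": -0.96, "dz": 0.1, "wx": 0, "wy": 0, "wz": 0, "fingers": -1}]}}

```text
clock: 3.15
eef_pos: [415.3, -312.3, 295.9]
eef_rot: [3.141, -0.524, -0.237]
wrist_force: [-0.2, -0.7, -1.2]
finger_gap: 94.1
finger_force: 0.0
```

Emit:
{"name": "servo_tool", "arguments": {"motion": [{"dx": 0.3, "dy": -0.35, "dz": 0.05, "wx": 0, "wy": 0, "wz": 0, "fingers": -1}, {"dx": 0.58, "dy": -0.68, "dz": 0.1, "wx": 0, "wy": 0, "wz": 0, "fingers": -1}, {"dx": 0.58, "dy": -0.68, "dz": 0.1, "wx": 0, "wy": 0, "wz": 0, "fingers": -1}, {"dx": 0.58, "dy": -0.68, "dz": 0.1, "wx": 0, "wy": 0, "wz": 0, "fingers": -1}, {"dx": 0.58, "dy": -0.68, "dz": 0.1, "wx": 0, "wy": 0, "wz": 0, "fingers": -1}]}}

```text
clock: 3.65
eef_pos: [482.6, -261.7, 314.7]
eef_rot: [-3.141, -0.522, -0.241]
wrist_force: [0.4, 0.8, 0.0]
finger_gap: 94.0
finger_force: 0.0
```

Run:
```python
from h import *
w=camera('wrist');save(w,'w2');s=read_state();print(s['eef_pos'],s['eef_rot'],s['joints'],s['clock'])
for q in ['cap','cap_rib_top','neck','jug']: print(q,[(np.round(r['location']),round(r['conf'],2)) for r in spot_in(q,w)[:3]])
n,R=tilt(-0.24);print(proj(w,[537,-274,219]))
```

```text
[ 482.53274915 -261.81214696  314.86255508] [-3.14140999 -0.52258793 -0.24190085] [-0.66591051 -0.04955988  1.74337519  0.25020742  0.97913153  1.05634924] 3.7
cap [(array([368., 198.]), 0.8), (array([292., 324.]), 0.69), (array([362., 296.]), 0.66)]
cap_rib_top [(array([361., 299.]), 0.84), (array([290., 325.]), 0.82), (array([367., 196.]), 0.78)]
neck []
jug [(array([265., 189.]), 0.83), (array([241., 222.]), 0.35)]
[279.0501244 207.7017635]
```

View pics/w2.png

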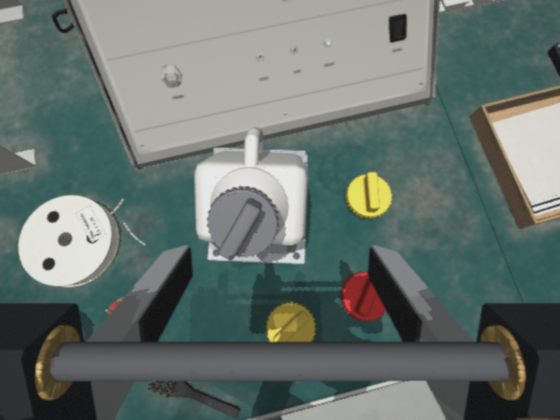

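The jug is in the middle with the grey cap at (243,222). Its rib runs from about (221,252) to (258,203), and the jug's edges are nearly square with the picture. I'll zoom in.

Run:
```python
from h import *
w=camera('wrist');np.savez('w2.npz',image=w['image'],R=w['R'],t=w['t'],k=[w['fx'],w['fy'],w['cx'],w['cy']])
im=w['image'][120:280,180:320];im=cv2.resize(im,None,fx=3.7,fy=3.7,interpolation=cv2.INTER_CUBIC)
im=np.clip(im.astype(float)*1.3,0,255).astype(np.uint8)
cv2.imwrite('pics/w2c.png',im[:,:,::-1]);print(im.shape)
```

```text
(592, 518, 3)
```

View pics/w2c.png

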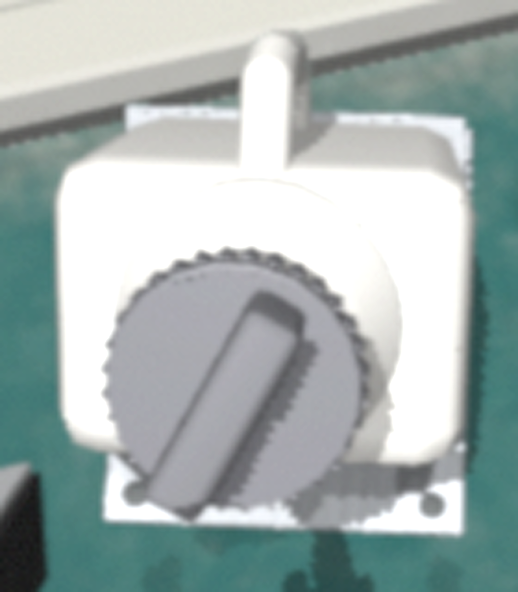

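```bash
cat > fit.py <<'E'
from h import *
from scipy.optimize import least_squares
z=np.load('w2.npz');k=z['k'];w=dict(R=z['R'],t=z['t'],fx=k[0],fy=k[1],cx=k[2],cy=k[3])
f=lambda p:np.array(p)/3.7+[180,120]
corn=[((26,-7),f((302,335))),((26,7),f((247,308))),((-26,7),f((148,492))),((-26,-7),f((192,517)))]
def frame(q):
    x,y,a,th=q[:4];n,R=tilt(a,th)   # tool x-> cap x
    return np.array([x,y,193.06+(q[4] if len(q)>4 else 0)]),R[:,0],np.cross(n,R[:,0]),n
def ext(q):
    o,cx,cy,n=frame(q);t=np.linspace(0,2*np.pi,180)
    P=np.array([proj(w,o+6*n+31*(np.cos(s)*cx+np.sin(s)*cy)) for s in t])
    return P
def res(q):
    o,cx,cy,n=frame(q);r=[]
    for (u,v),p in corn: r+=list((proj(w,o+u*cx+v*cy+30*n)-p))
    P=ext(q);r+=[P[:,0].min()-f((108,0))[0],P[:,0].max()-f((362,0))[0],P[:,1].min()-f((0,262))[1],P[:,1].max()-f((0,508))[1]]
    # body lower (-x) face edges: body +-60 in y, the sides' symmetry line
    m=o-7*n;e=np.array([np.cos(q[2])*np.cos(np.pi/6),np.sin(q[2])*np.cos(np.pi/6),.5]);yy=np.cross(n,e)
    for s,c in ((60,(58,250)),(-60,(470,250))):
        r.append(proj(w,m-47*n+s*yy)[0]-f(c)[0]+ (0))
    return np.array(r)
def run(x0): return least_squares(res,x0,loss='soft_l1')
if __name__=='__main__':
    for x0 in ([500,-260,-.24,-.6],[500,-260,-.24,-.6,0]):
        s=run(x0);o,cx,cy,n=frame(s.x);print(s.x,s.cost,'ribtop',o+30*n,np.round(s.fun,1))
    b=camera('side');print('side proj rib top',proj(b,o+30*n))
    for u in(-26,26):
        for v in (-7,7): print(u,v,(proj(b,o+30*n+u*cx+v*cy)-[200,180])*4)
    im=cv2.resize(b['image'][180:330,200:400],(800,600))
E
python3 fit.py
```

```text
[ 539.04549107 -242.30111426  -25.48373695   12.14103546] 9.319959945472219 ribtop [ 524.96002881 -237.14361943  219.04076211] [ 0.5 -0.1 -0.  -1.5 -3.   1.3 -0.1  2.7 -0.6  1.1 -1.4 -0.2 -0.6  3. ]
[ 542.2838007  -241.56896282  -25.45548429   12.11808187  -12.98919019] 2.926357206850705 ribtop [ 528.05826612 -236.81142502  206.05157192] [-0.   0.4  0.1 -0.5 -1.6  0.2  0.8  1.1  0.6 -0.4 -0.  -1.5 -0.   0. ]
side proj rib top [287.99207188 204.6807211 ]
-26 -7 [315.63591929 112.64190564]
-26 7 [332.69500264  99.85260256]
26 -7 [372.22202212  97.53569644]
26 7 [389.55449168  84.32351548]
```

```bash
cat > fit2.py <<'E'
from h import *
from scipy.optimize import minimize
import sys
def frame(q):
    n,R=tilt(q[2],q[3]);return np.array([q[0],q[1],193.06+q[4]]),R[:,0],np.cross(n,R[:,0]),n
t=np.linspace(0,2*np.pi,60)
circ=[(31*np.cos(s),31*np.sin(s),z) for s in t for z in(-9,6)];box=[(u,v,z) for u in(-26,26) for v in(-7,7) for z in(0,30)]
def render(c,q,K=4):
    o,cx,cy,n=frame(q);m=np.zeros((420*K,560*K),np.uint8)
    for pts in(circ,box):
        P=np.array([proj(c,o+a*cx+b*cy+d*n) for a,b,d in pts]);h=cv2.convexHull((P*K+K/2).astype(np.int32));cv2.fillPoly(m,[h],1)
    return cv2.resize(m.astype(np.float32),(560,420),interpolation=cv2.INTER_AREA)
def corners(c,q):
    o,cx,cy,n=frame(q);return np.array([proj(c,o+u*cx+v*cy+30*n) for u in(-26,26) for v in(-7,7)])
E
cat > m.py <<'E'
from fit2 import *
f=lambda p:np.array(p)/3.7+[180,120]
wc=np.array([f((192,517)),f((148,492)),f((302,335)),f((247,308))])
b=camera('side');w=camera('wrist')
M=[]
for c,near in((b,(292,208)),(w,(243,222))):
    L=[r for r in trace('cap',c) if np.hypot(*(np.array(r['location'])-near))<25]
    print([(r['location'],r['conf'],r['pixels'].sum()) for r in L]); M.append(L[0]['pixels'].astype(np.float32) if L else None)
def cost(q):
    J=2*(q[4]/3)**2
    for c,m in zip((b,w),M):
        if m is None: continue
        r=render(c,q);J+=100*np.abs(r-m).sum()/m.sum()
    return J+3*np.minimum(np.abs(corners(w,q)-wc),3).sum()
q0=[539,-242,-.3,-.45,-5]
best=None
for a in(-.2,-.35):
    s=minimize(cost,[539,-245,a,-.45+.3*0,-5],method='Nelder-Mead',options=dict(initial_simplex=np.array([539,-245,a,-.45,-5])+np.vstack([np.zeros(5),np.diag([6,6,.1,.1,6])]),maxfev=350))
    q=s.x;o,cx,cy,n=frame(q);print(np.round(q,3),round(s.fun,1),'ribtop',o+30*n,[round(float(np.abs(render(c,q)-m).sum()/m.sum()),3) for c,m in zip((b,w),M) if m is not None],np.round(corners(w,q)-wc,1).tolist())
    if best is None or s.fun<best[1]:best=(q,s.fun)
q=best[0];np.save('q.npy',q)
out=[]
for c,x0,y0 in((b,250,170),(w,190,160)):
    im=c['image'].copy();K=4;im=cv2.resize(im[y0:y0+100,x0:x0+100],None,fx=K,fy=K,interpolation=cv2.INTER_CUBIC)
    r=render(c,q)[y0:y0+100,x0:x0+100];r=(cv2.resize(r,None,fx=K,fy=K)>.5).astype(np.uint8)
    cv2.drawContours(im,cv2.findContours(r,0,2)[0],-1,(255,0,255),1)
    for p in corners(c,q): cv2.circle(im,tuple(((p-[x0,y0]+.5)*K).astype(int).tolist()),3,(0,255,0),-1)
    out.append(im)
cv2.imwrite('pics/ov.png',np.hstack(out)[:,:,::-1])
E
python3 m.py
```

```text
[([293.3, 209.5], 0.87, np.int64(472))]
[([241.5, 221.6], 0.89, np.int64(3973))]
[ 5.39950e+02 -2.41488e+02 -3.47000e-01 -4.40000e-01 -1.04400e+00] 42.8 ribtop [ 525.84173963 -236.39349746  217.99712664] [0.122, 0.048] [[-0.7, 2.2], [-3.5, 0.7], [0.3, -0.0], [-0.0, -1.5]]
[ 5.39866e+02 -2.42277e+02 -4.10000e-01 -3.91000e-01 -1.08900e+00] 40.6 ribtop [ 526.1092899  -236.29621602  217.95132398] [0.098, 0.068] [[-1.0, 1.8], [-3.7, 0.1], [0.2, 0.1], [-0.0, -1.7]]
```

View pics/ov.png

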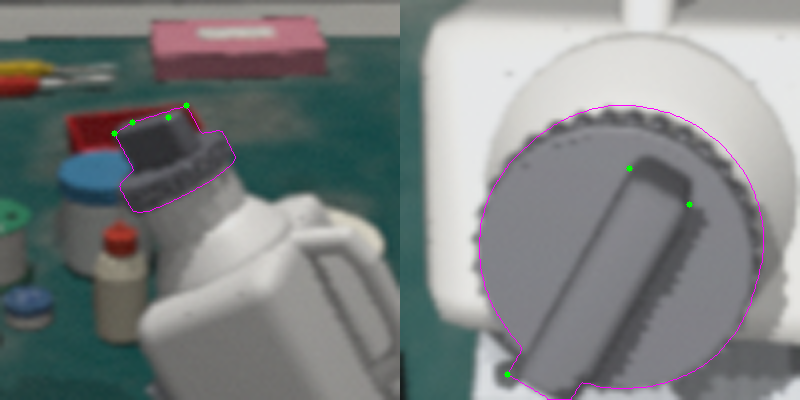

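The overlay agrees with the cap in both views to about 1 px, though the model's rib top is slightly high in the side view. For the yaw I'll use the cradle plate's corners.

```bash
cat > m2.py <<'E'
from fit2 import *
z=np.load('w2.npz');k=z['k'];w=dict(R=z['R'],t=z['t'],fx=k[0],fy=k[1],cx=k[2],cy=k[3])
f=lambda p:np.array(p)/3.7+[180,120]
C=np.array([onz(w,f(p),3)[:2] for p in((128,105),(470,118),(465,533),(105,520))])
print(C)
for i,j in((3,0),(2,1),(1,0),(2,3)):
    d=C[j]-C[i];print(np.hypot(*d),np.arctan2(d[1],d[0]))
wc=np.array([f((192,517)),f((148,492)),f((302,335)),f((247,308))])
from scipy.optimize import least_squares
for a in(-.26,-.30,-.34):
  for z in (0,-3):
    t=np.linspace(0,2*np.pi,180)
    def res(v):
        q=[v[0],v[1],a,v[2],z];o,cx,cy,n=frame(q);P=np.array([proj(w,o+6*n+31*(np.cos(s)*cx+np.sin(s)*cy)) for s in t])
        return np.r_[(corners(w,q)-wc).ravel()*.7,P[:,0].min()-f((108,0))[0],P[:,0].max()-f((362,0))[0],P[:,1].min()-f((0,262))[1],P[:,1].max()-f((0,508))[1]]
    s=least_squares(res,[540,-242,-.45],loss='soft_l1');print(a,z,s.x,s.cost,np.round(s.fun,1))
E
python3 m2.py
```

```text
[[ 708.61138487 -214.97117792]
 [ 669.76183485 -349.04044548]
 [ 507.61022766 -303.94272805]
 [ 544.63803561 -173.7034698 ]]
169.08661389381191 -0.24655287931295153
168.30611346704467 -0.27126517369442826
139.5845838258423 1.2887490224187377
135.4006017317436 1.2937991132510387
-0.26 0 [ 5.39071410e+02 -2.41455856e+02 -4.98131049e-01] 5.563098489858149 [ 0.5  2.2 -1.7  1.5  0.8 -0.1  0.3 -0.9 -1.6  0.5 -1.2 -0. ]
-0.26 -3 [ 5.39738298e+02 -2.41397220e+02 -4.97344600e-01] 4.225829008735624 [ 0.7  2.  -1.4  1.3  0.7  0.   0.4 -0.7 -1.2  0.3 -0.8 -0.3]
-0.3 0 [ 5.38992099e+02 -2.41855863e+02 -4.65151451e-01] 5.0612713013589845 [ 0.3  2.1 -1.8  1.3  0.6 -0.   0.2 -0.9 -1.2  0.8 -1.2 -0. ]
-0.3 -3 [ 5.39670262e+02 -2.41743428e+02 -4.65256601e-01] 3.727634917497159 [ 0.4  1.9 -1.6  1.1  0.5  0.1  0.2 -0.7 -0.8  0.5 -0.8 -0.3]
-0.34 0 [ 5.38900718e+02 -2.42255304e+02 -4.32300443e-01] 4.726442337825045 [ 0.1  2.  -1.9  1.1  0.4  0.   0.1 -0.9 -0.7  1.1 -1.3 -0. ]
-0.34 -3 [ 5.39586055e+02 -2.42085857e+02 -4.32929113e-01] 3.4510522326058384 [ 0.2  1.8 -1.8  0.9  0.3  0.2  0.  -0.7 -0.4  0.7 -0.9 -0.3]
```

```bash
cat >> h.py <<'E'
A,TH=-0.275,-0.485; O=np.array([539.4,-241.6,191.5])
def tgt(h,turn=0): 
    n,R=tilt(A,TH+turn); return O+h*n,R
def cstate():
    s=read_state();n,R=tilt(A,TH);p=np.array(s['eef_pos'])-O;Rt=Ro.from_euler('xyz',s['eef_rot']).as_matrix()
    w=Ro.from_matrix(Rt@R.T).as_rotvec();F=np.array(s['wrist_force']);M=np.array(s['moment'])
    print('clk',round(s['clock'],2),'h',np.round(p@n,1),'lat x,y',np.round(R[:,:2].T@p,1),'turn',np.round(np.degrees(w@n),1),'Fn',np.round(F@n,1),'Flat',np.round(R[:,:2].T@F,1),'Mn',np.round(M@n,2),'gap',np.round(s['finger_gap'],1),np.round(s['finger_force'],1))
E
python3 - <<'E'
from h import *
P,R=tgt(60);print(rel(P,R));print(rel(tgt(10)[0],R,P,R));cstate()
E
```

```text
(array([-0.189, -0.328,  0.722]), array([-0.0086,  0.0021,  0.2576]))
(array([ 0. , -0. ,  0.5]), array([0., 0., 0.]))
clk 4.2 h 131.7 lat x,y [33.2 20.3] turn 29.5 Fn 0.4 Flat [0.1 0.3] Mn 0.05 gap 94.0 0.0
```

Emit:
{"name": "servo_tool", "arguments": {"motion": [{"dx": -0.1, "dy": -0.16, "dz": 0.3, "wx": -0.004, "wy": 0.001, "wz": 0.12, "fingers": -1}, {"dx": -0.19, "dy": -0.33, "dz": 0.55, "wx": -0.0086, "wy": 0.0021, "wz": 0.2576, "fingers": -1}, {"dx": -0.19, "dy": -0.33, "dz": 0.72, "wx": -0.0086, "wy": 0.0021, "wz": 0.2576, "fingers": -1}, {"dx": -0.19, "dy": -0.33, "dz": 0.72, "wx": -0.0086, "wy": 0.0021, "wz": 0.2576, "fingers": -1}, {"dx": -0.19, "dy": -0.33, "dz": 0.72, "wx": -0.0086, "wy": 0.0021, "wz": 0.2576, "fingers": -1}]}}

```text
clock: 4.7
eef_pos: [510.5, -232.9, 243.2]
eef_rot: [-2.879, -0.457, -0.822]
wrist_force: [-0.2, 0.4, 0.8]
finger_gap: 93.5
finger_force: 0.0
```

Run:
```python
from h import *
cstate();w=camera('wrist');im=w['image'][150:410,130:430].copy()
P,R=tgt(0);n=-R[:,2]
im=cv2.resize(w['image'],None,fx=1.4,fy=1.4)
for u in(-26,26):
    for v in(-7,7):
        p=proj(w,O+30*n+u*R[:,0]+v*R[:,1])*1.4;cv2.circle(im,tuple(p.astype(int).tolist()),2,(0,255,0),-1)
cv2.imwrite('pics/w3.png',im[:,:,::-1])
```

```text
clk 4.7 h 59.8 lat x,y [-0.5 -0.3] turn -0.0 Fn 0.9 Flat [-0.  -0.4] Mn -0.03 gap 93.5 0.0
```

View pics/w3.png

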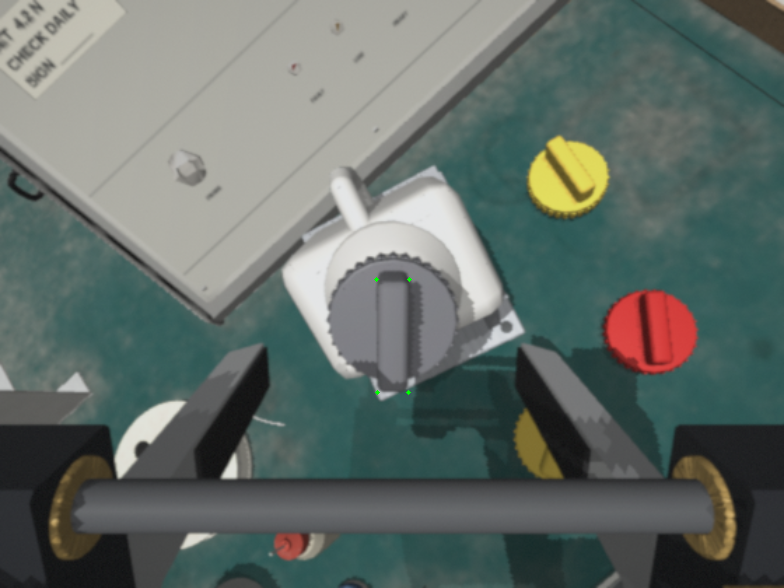

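The rib runs from (393,280) to (393,391) in this picture and coincides with the predicted corners. I'll go down and grip.

Emit:
{"name": "servo_tool", "arguments": {"motion": [{"dx": 0.005, "dy": 0.003, "dz": 0.25, "wx": 0, "wy": 0, "wz": 0, "fingers": -1}, {"dx": 0.005, "dy": 0.003, "dz": 0.45, "wx": 0, "wy": 0, "wz": 0, "fingers": -1}, {"dx": 0.005, "dy": 0.003, "dz": 0.5, "wx": 0, "wy": 0, "wz": 0, "fingers": -1}, {"dx": 0.005, "dy": 0.003, "dz": 0.5, "wx": 0, "wy": 0, "wz": 0, "fingers": 1}, {"dx": 0.005, "dy": 0.003, "dz": 0.5, "wx": 0, "wy": 0, "wz": 0, "fingers": 1}, {"dx": 0.005, "dy": 0.003, "dz": 0.5, "wx": 0, "wy": 0, "wz": 0, "fingers": 1}, {"dx": 0.005, "dy": 0.003, "dz": 0.5, "wx": 0, "wy": 0, "wz": 0, "fingers": 1}, {"dx": 0.005, "dy": 0.003, "dz": 0.5, "wx": 0, "wy": 0, "wz": 0, "fingers": 1}, {"dx": 0.005, "dy": 0.003, "dz": 0.5, "wx": 0, "wy": 0, "wz": 0, "fingers": 1}], "newtons": 60}}

```text
clock: 5.65
eef_pos: [534.6, -240.5, 200.7]
eef_rot: [-2.879, -0.458, -0.822]
wrist_force: [0.0, -0.4, -0.9]
finger_gap: 49.3
finger_force: 0.0
```

```bash
python3 -c "
from h import *
cstate()"
```

```text
clk 5.65 h 10.5 lat x,y [0.4 0.1] turn 0.0 Fn -0.8 Flat [-0.1  0.5] Mn -0.0 gap 49.3 0.0
```

Emit:
{"name": "servo_tool", "arguments": {"motion": [{"dx": 0, "dy": 0, "dz": 0, "wx": 0, "wy": 0, "wz": 0, "fingers": 1}, {"dx": 0, "dy": 0, "dz": 0, "wx": 0, "wy": 0, "wz": 0, "fingers": 1}, {"dx": 0, "dy": 0, "dz": 0, "wx": 0, "wy": 0, "wz": 0, "fingers": 1}, {"dx": 0, "dy": 0, "dz": 0, "wx": 0, "wy": 0, "wz": 0, "fingers": 1}, {"dx": 0, "dy": 0, "dz": 0, "wx": 0, "wy": 0, "wz": 0, "fingers": 1}, {"dx": 0, "dy": 0, "dz": 0, "wx": 0, "wy": 0, "wz": 0, "fingers": 1}, {"dx": 0, "dy": 0, "dz": 0, "wx": 0, "wy": 0, "wz": 0, "fingers": 1}]}}

```text
clock: 6.35
eef_pos: [534.6, -240.5, 200.5]
eef_rot: [-2.879, -0.458, -0.822]
wrist_force: [0.1, 0.6, 0.2]
finger_gap: 13.7
finger_force: 60.0
```

```bash
python3 -c "
from h import *
cstate()"
```

```text
clk 6.35 h 10.2 lat x,y [0.3 0.1] turn 0.0 Fn 0.2 Flat [-0.2 -0.6] Mn -0.01 gap 13.7 60.0
```

Emit:
{"name": "servo_tool", "arguments": {"motion": [{"dx": 0, "dy": 0, "dz": 0.02, "wx": 0, "wy": 0, "wz": 0, "fingers": 1}, {"dx": 0, "dy": 0, "dz": 0.04, "wx": 0, "wy": 0, "wz": 0, "fingers": 1}, {"dx": 0, "dy": 0, "dz": 0.06, "wx": 0, "wy": 0, "wz": 0, "fingers": 1}, {"dx": 0, "dy": 0, "dz": 0.06, "wx": 0, "wy": 0, "wz": 0, "fingers": 1}, {"dx": 0, "dy": 0, "dz": 0.06, "wx": 0, "wy": 0, "wz": 0, "fingers": 1}]}}

```text
clock: 6.85
eef_pos: [537.3, -241.3, 195.8]
eef_rot: [-2.879, -0.458, -0.821]
wrist_force: [-10.5, 3.2, 9.6]
finger_gap: 13.5
finger_force: 60.0
```

```bash
python3 -c "
from h import *
cstate()"
```

```text
clk 6.85 h 4.8 lat x,y [0.5 0.1] turn 0.0 Fn 13.9 Flat [-4.3  2. ] Mn -0.02 gap 13.5 60.0
```

Emit:
{"name": "servo_tool", "arguments": {"motion": [{"dx": 0, "dy": 0, "dz": 0.015, "wx": 0, "wy": 0, "wz": 0, "fingers": 1}, {"dx": 0, "dy": 0, "dz": 0.015, "wx": 0, "wy": 0, "wz": 0, "fingers": 1}, {"dx": 0, "dy": 0, "dz": 0.015, "wx": 0, "wy": 0, "wz": 0, "fingers": 1}]}}

```text
clock: 7.15
eef_pos: [538.0, -241.5, 194.6]
eef_rot: [-2.879, -0.458, -0.821]
wrist_force: [-10.7, 3.3, 11.2]
finger_gap: 13.7
finger_force: 60.0
```

```bash
python3 -c "
from h import *
cstate()"
```

```text
clk 7.15 h 3.4 lat x,y [0.5 0.1] turn 0.0 Fn 15.3 Flat [-3.7  1.7] Mn -0.06 gap 13.7 60.0
```

Emit:
{"name": "servo_tool", "arguments": {"motion": [{"dx": 0, "dy": 0, "dz": 0, "wx": 0, "wy": 0, "wz": -0.06, "fingers": 1}, {"dx": 0, "dy": 0, "dz": 0, "wx": 0, "wy": 0, "wz": -0.12, "fingers": 1}, {"dx": 0, "dy": 0, "dz": 0, "wx": 0, "wy": 0, "wz": -0.18, "fingers": 1}, {"dx": 0, "dy": 0, "dz": 0, "wx": 0, "wy": 0, "wz": -0.18, "fingers": 1}]}}

```text
clock: 7.55
eef_pos: [538.6, -241.8, 195.4]
eef_rot: [-3.073, -0.522, -0.414]
wrist_force: [-7.5, 2.5, 12.2]
finger_gap: 13.4
finger_force: 60.0
```

```bash
python3 -c "
from h import *
cstate()"
```

```text
clk 7.55 h 3.8 lat x,y [ 1.4 -0.3] turn 20.9 Fn 14.5 Flat [-0.9  0. ] Mn 0.02 gap 13.4 60.0
```

Emit:
{"name": "servo_tool", "arguments": {"motion": [{"dx": 0, "dy": 0, "dz": 0, "wx": 0, "wy": 0, "wz": -0.06, "fingers": 1}, {"dx": 0, "dy": 0, "dz": 0, "wx": 0, "wy": 0, "wz": -0.12, "fingers": 1}, {"dx": 0, "dy": 0, "dz": 0, "wx": 0, "wy": 0, "wz": -0.18, "fingers": 1}, {"dx": 0, "dy": 0, "dz": 0, "wx": 0, "wy": 0, "wz": -0.26, "fingers": 1}, {"dx": 0, "dy": 0, "dz": 0, "wx": 0, "wy": 0, "wz": -0.26, "fingers": 1}]}}

```text
clock: 8.05
eef_pos: [538.7, -241.8, 195.6]
eef_rot: [2.918, -0.481, 0.181]
wrist_force: [-7.4, 3.5, 12.3]
finger_gap: 13.7
finger_force: 60.0
```

```bash
python3 -c "
from h import *
cstate()"
```

```text
clk 8.05 h 3.9 lat x,y [ 1.6 -0.4] turn 50.8 Fn 14.7 Flat [-1.4 -0.9] Mn -0.01 gap 13.7 60.0
```

Emit:
{"name": "servo_tool", "arguments": {"motion": [{"dx": 0, "dy": 0, "dz": 0, "wx": 0, "wy": 0, "wz": -0.04, "fingers": 1}, {"dx": 0, "dy": 0, "dz": 0, "wx": 0, "wy": 0, "wz": -0.08, "fingers": 1}, {"dx": 0, "dy": 0, "dz": 0, "wx": 0, "wy": 0, "wz": -0.08, "fingers": 1}]}}

```text
clock: 8.35
eef_pos: [538.8, -241.9, 195.6]
eef_rot: [2.842, -0.44, 0.35]
wrist_force: [-6.6, 3.9, 13.2]
finger_gap: 13.6
finger_force: 60.0
```

```bash
python3 -c "
from h import *
cstate()"
```

```text
clk 8.35 h 3.9 lat x,y [ 1.6 -0.4] turn 59.8 Fn 15.2 Flat [-0.7 -1.9] Mn 0.05 gap 13.6 60.0
```

Emit:
{"name": "servo_tool", "arguments": {"motion": [{"dx": 0, "dy": 0, "dz": 0, "wx": 0, "wy": 0, "wz": -0.03, "fingers": 1}, {"dx": 0, "dy": 0, "dz": 0, "wx": 0, "wy": 0, "wz": -0.06, "fingers": 1}, {"dx": 0, "dy": 0, "dz": 0, "wx": 0, "wy": 0, "wz": -0.06, "fingers": 1}]}}

```text
clock: 8.65
eef_pos: [538.4, -241.1, 195.2]
eef_rot: [2.794, -0.402, 0.473]
wrist_force: [-10.5, 9.2, 14.4]
finger_gap: 13.7
finger_force: 60.0
```

```bash
python3 -c "
from h import *
cstate()"
```

```text
clk 8.65 h 3.7 lat x,y [ 0.7 -0.6] turn 66.6 Fn 18.8 Flat [-6.1 -3.6] Mn -0.3 gap 13.7 60.0
```

Emit:
{"name": "servo_tool", "arguments": {"motion": [{"dx": 0, "dy": 0, "dz": 0, "wx": 0, "wy": 0, "wz": -0.03, "fingers": 1}, {"dx": 0, "dy": 0, "dz": 0, "wx": 0, "wy": 0, "wz": -0.03, "fingers": 1}]}}

```text
clock: 8.85
eef_pos: [538.4, -241.0, 195.1]
eef_rot: [2.772, -0.381, 0.533]
wrist_force: [-11.5, 8.7, 15.0]
finger_gap: 13.7
finger_force: 61.0
```

```bash
python3 -c "
from h import *
cstate()"
```

```text
clk 8.85 h 3.7 lat x,y [ 0.6 -0.6] turn 69.9 Fn 19.7 Flat [-6.1 -2.7] Mn -0.89 gap 13.7 61.0
```

The moment rises to 0.9 N m, so this is the stop, at about 66°. I'll ease off slightly and draw out.

Emit:
{"name": "servo_tool", "arguments": {"motion": [{"dx": 0, "dy": 0, "dz": -0.03, "wx": 0, "wy": 0, "wz": 0.025, "fingers": 1}, {"dx": 0, "dy": 0, "dz": -0.08, "wx": 0, "wy": 0, "wz": 0.025, "fingers": 1}, {"dx": 0, "dy": 0, "dz": -0.12, "wx": 0, "wy": 0, "wz": 0.025, "fingers": 1}, {"dx": 0, "dy": 0, "dz": -0.12, "wx": 0, "wy": 0, "wz": 0.025, "fingers": 1}]}}

```text
clock: 9.25
eef_pos: [532.0, -239.7, 204.6]
eef_rot: [2.792, -0.397, 0.482]
wrist_force: [-5.1, 4.9, 5.4]
finger_gap: 13.3
finger_force: 60.0
```

```bash
python3 -c "
from h import *
cstate()"
```

```text
clk 9.25 h 15.1 lat x,y [0.  0.2] turn 67.1 Fn 7.8 Flat [-3.9 -1.7] Mn -0.28 gap 13.3 60.0
```

Emit:
{"name": "servo_tool", "arguments": {"motion": [{"dx": 0, "dy": 0, "dz": -0.06, "wx": 0, "wy": 0, "wz": 0, "fingers": 1}, {"dx": 0, "dy": 0, "dz": -0.12, "wx": 0, "wy": 0, "wz": 0, "fingers": 1}, {"dx": 0, "dy": 0, "dz": -0.12, "wx": 0, "wy": 0, "wz": 0, "fingers": 1}]}}

```text
clock: 9.55
eef_pos: [526.6, -238.5, 215.9]
eef_rot: [2.79, -0.398, 0.482]
wrist_force: [0.1, 0.1, -1.1]
finger_gap: 12.9
finger_force: 60.0
```

```bash
python3 -c "
from h import *
cstate();c=camera('side');im=cv2.resize(c['image'][130:280,200:400],(800,600));cv2.imwrite('pics/s2.png',im[:,:,::-1])"
```

```text
clk 9.55 h 27.7 lat x,y [1.  0.1] turn 67.1 Fn -1.0 Flat [-0.5  0.1] Mn 0.0 gap 12.9 60.0
```

View pics/s2.png

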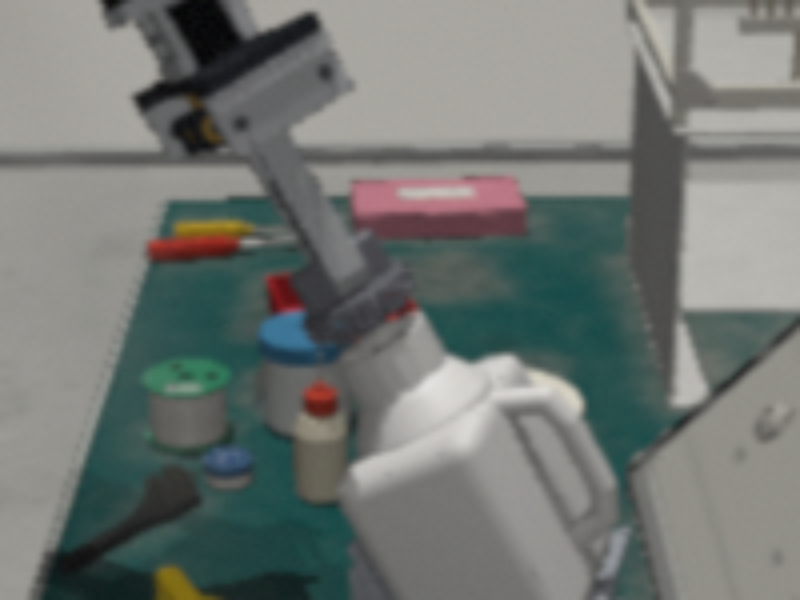

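The cap's flange is now clear of the collar at (370,330) in the crop and its force is near zero, so it came out in the grip. I'll retract along the axis.

Emit:
{"name": "servo_tool", "arguments": {"motion": [{"dx": 0, "dy": 0, "dz": -0.3, "wx": 0, "wy": 0, "wz": 0, "fingers": 1}, {"dx": 0, "dy": 0, "dz": -0.65, "wx": 0, "wy": 0, "wz": 0, "fingers": 1}, {"dx": 0, "dy": 0, "dz": -0.9, "wx": 0, "wy": 0, "wz": 0, "fingers": 1}, {"dx": 0, "dy": 0, "dz": -0.9, "wx": 0, "wy": 0, "wz": 0, "fingers": 1}]}}

```text
clock: 10.0
eef_pos: [483.3, -226.4, 296.1]
eef_rot: [2.786, -0.4, 0.483]
wrist_force: [-0.1, -1.0, -0.1]
finger_gap: 13.6
finger_force: 60.0
```

Run:
```python
from h import *
cstate();s=read_state();print(s['eef_pos'],s['eef_rot'],s['joints'])
a=camera('scene');b=camera('side')
for c in(a,b):
  for q in('tray','jar','tin','flux'): print(q,[(np.round(r['location'],1),round(r['conf'],2)) for r in spot_in(q,c)[:2]])
  hsv=cv2.cvtColor(c['image'],cv2.COLOR_RGB2HSV);m=((hsv[...,0]<8)|(hsv[...,0]>172))&(hsv[...,1]>150)&(hsv[...,2]>60)
  k,l,st,ce=cv2.connectedComponentsWithStats(m.astype(np.uint8));print([(st[i].tolist(),ce[i].round(1).tolist()) for i in range(1,k) if st[i,4]>60])
p0=np.array(s['eef_pos']);R0=Ro.from_euler('xyz',s['eef_rot']).as_matrix()
x=R0[:,0].copy();x[2]=0;x/=np.linalg.norm(x);zd=np.array([0,0,-1.]);R=np.c_[x,np.cross(zd,x),zd]
P=np.array([510,188,220.]);p1=p0+(P-p0)*.24
print('A',rel(p1,R));print('B',rel(P,R,p1,R))
```

```text
clk 10.0 h 119.6 lat x,y [ 2.  -0.4] turn 67.1 Fn -0.1 Flat [0.5 0.9] Mn 0.06 gap 13.6 60.0
[ 483.33206638 -226.4020469   296.0507704 ] [ 2.78610592 -0.39999171  0.48315054] [-0.58414475 -0.08680355  1.82310058  0.19408312  0.90628151  0.49533209]
tray [(array([184. , 270.1]), 0.89)]
jar []
tin []
flux []
[([143, 21, 43, 38, 783], [168.6, 37.6]), ([157, 253, 52, 33, 1123], [182.6, 268.9]), ([128, 301, 17, 18, 142], [136.3, 309.7])]
tray [(array([289.1, 205. ]), 0.95)]
jar [(array([273.5, 218.8]), 0.69)]
tin [(array([255.7, 247.8]), 0.52), (array([267.4, 166.5]), 0.4)]
flux [(array([282.7, 243.1]), 0.81)]
[([238, 189, 21, 5, 88], [248.3, 191.3]), ([267, 197, 36, 16, 355], [285.1, 203.1]), ([450, 273, 19, 9, 106], [458.2, 276.7]), ([233, 299, 31, 31, 691], [247.2, 315.9])]
A (array([ 0.419, -0.911,  0.02 ]), array([ 0.1726, -0.1963, -0.0357]))
B (array([ 1.643, -2.695,  0.578]), array([0., 0., 0.]))
```

Emit:
{"name": "servo_tool", "arguments": {"motion": [{"dx": 0.2, "dy": -0.45, "dz": 0.01, "wx": 0.06, "wy": -0.065, "wz": -0.012, "fingers": 1}, {"dx": 0.42, "dy": -0.91, "dz": 0.02, "wx": 0.12, "wy": -0.13, "wz": -0.024, "fingers": 1}, {"dx": 0.42, "dy": -0.91, "dz": 0.02, "wx": 0.1726, "wy": -0.1963, "wz": -0.0357, "fingers": 1}, {"dx": 0.42, "dy": -0.91, "dz": 0.02, "wx": 0.1726, "wy": -0.1963, "wz": -0.0357, "fingers": 1}, {"dx": 0.42, "dy": -0.91, "dz": 0.02, "wx": 0.1726, "wy": -0.1963, "wz": -0.0357, "fingers": 1}]}}

```text
clock: 11.0
eef_pos: [490.8, -126.8, 277.4]
eef_rot: [-3.14, 0.001, 0.484]
wrist_force: [0.1, -0.0, -1.3]
finger_gap: 13.1
finger_force: 60.0
```

Emit:
{"name": "servo_tool", "arguments": {"motion": [{"dx": 0.22, "dy": -0.4, "dz": 0.05, "wx": 0, "wy": 0, "wz": 0, "fingers": 1}, {"dx": 0.55, "dy": -0.9, "dz": 0.1, "wx": 0, "wy": 0, "wz": 0, "fingers": 1}, {"dx": 0.55, "dy": -0.9, "dz": 0.1, "wx": 0, "wy": 0, "wz": 0, "fingers": 1}]}}

```text
clock: 11.3
eef_pos: [496.4, -18.6, 268.0]
eef_rot: [3.14, -0.003, 0.485]
wrist_force: [-0.2, -1.6, -1.2]
finger_gap: 13.6
finger_force: 60.0
```

Emit:
{"name": "servo_tool", "arguments": {"motion": [{"dx": 0.22, "dy": -0.4, "dz": 0.05, "wx": 0, "wy": 0, "wz": 0, "fingers": 1}, {"dx": 0.55, "dy": -0.9, "dz": 0.1, "wx": 0, "wy": 0, "wz": 0, "fingers": 1}, {"dx": 0.55, "dy": -0.9, "dz": 0.1, "wx": 0, "wy": 0, "wz": 0, "fingers": 1}]}}

```text
clock: 11.6
eef_pos: [503.3, 86.4, 258.0]
eef_rot: [3.141, -0.003, 0.485]
wrist_force: [0.0, -1.5, -1.0]
finger_gap: 13.1
finger_force: 60.0
```

Emit:
{"name": "servo_tool", "arguments": {"motion": [{"dx": 0.22, "dy": -0.4, "dz": 0.05, "wx": 0, "wy": 0, "wz": 0, "fingers": 1}, {"dx": 0.55, "dy": -0.9, "dz": 0.2, "wx": 0, "wy": 0, "wz": 0, "fingers": 1}, {"dx": 0.55, "dy": -0.9, "dz": 0.2, "wx": 0, "wy": 0, "wz": 0, "fingers": 1}, {"dx": 0.55, "dy": -0.9, "dz": 0.2, "wx": 0, "wy": 0, "wz": 0, "fingers": 1}]}}

```text
clock: 12.0
eef_pos: [510.4, 189.0, 237.8]
eef_rot: [3.141, -0.001, 0.485]
wrist_force: [-0.6, -0.1, -1.7]
finger_gap: 13.7
finger_force: 60.0
```

Run:
```python
from h import *
s=read_state();print(s['clock'],s['eef_pos'],s['eef_rot'],s['joints'],s['finger_gap'])
w=camera('wrist');save(w,'w4')
print([(np.round(r['location'],1),round(r['conf'],2)) for r in spot_in('tray',w)[:2]])
```

```text
12.0 [510.3856756  188.98136915 237.77887326] [ 3.14084256e+00 -6.88061705e-04  4.84532508e-01] [ 2.87619037e-01  2.63338178e-01  1.49209828e+00 -6.11471716e-04
  1.38533471e+00  1.37399562e+00] 13.722562579725496
[(array([282. , 174.7]), 0.87), (array([279.1, 242.3]), 0.7)]
```

View pics/w4.png

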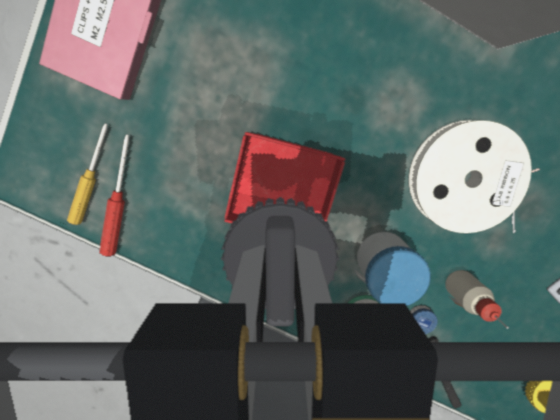

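The tray is partly hidden by the cap. Its far rim corners are at (246,132) and (345,157), and its left edge runs down to (226,222). The cap sits square in the grip.

Run:
```python
from h import *
w=camera('wrist')
a,b,c=[onz(w,p,31)[:2] for p in((246,132),(345,157),(226,222))]
e=b-a;L=np.hypot(*e);u=e/L;v=np.array([u[1],-u[0]])
if v@(c-a)<0:v=-v
print(a,b,L,(c-a)@v,(c-a)@u)
D=101 if abs(L-111)<abs(L-101) else 111
C=(a+b)/2+v*D/2;print('D',D,'centre',C)
for p in(a,b,a+v*D,b+v*D):print(proj(w,[*p,31]))
s=camera('scene')
print('scene',onz(s,(183,269),15)[:2])
print('scene reproj',[proj(s,[*p,z]).round() for z in (0,31) for p in(a,b,a+v*D,b+v*D)])
P=np.array([*C,60]);st=read_state();R=Ro.from_euler('xyz',st['eef_rot']).as_matrix();print(rel(P,R))
```

```text
[545.65545051 245.14984181] [571.11523394 140.60382497] 107.60144147971229 101.01716879321562 -0.2930359502574088
D 101 centre [509.31932807 180.92793154]
[246. 132.]
[345. 157.]
[226.26117843 222.04634868]
[319.39541    243.94801699]
scene [509.57660765 184.57010375]
scene reproj [array([158., 272.]), array([192., 261.]), array([177., 288.]), array([212., 275.]), array([157., 262.]), array([191., 251.]), array([176., 277.]), array([211., 265.])]
(array([-0.046,  0.046,  1.79 ]), array([0., 0., 0.]))
```

Emit:
{"name": "servo_tool", "arguments": {"motion": [{"dx": -0.04, "dy": 0.04, "dz": 0.4, "wx": 0, "wy": 0, "wz": 0, "fingers": 1}, {"dx": -0.04, "dy": 0.04, "dz": 0.8, "wx": 0, "wy": 0, "wz": 0, "fingers": 1}, {"dx": -0.04, "dy": 0.04, "dz": 1.0, "wx": 0, "wy": 0, "wz": 0, "fingers": 1}, {"dx": -0.04, "dy": 0.04, "dz": 1.0, "wx": 0, "wy": 0, "wz": 0, "fingers": 1}]}}

```text
clock: 12.6
eef_pos: [508.0, 181.7, 136.2]
eef_rot: [-3.142, 0.003, 0.481]
wrist_force: [-0.3, -0.5, 0.3]
finger_gap: 13.7
finger_force: 60.0
```

Emit:
{"name": "servo_tool", "arguments": {"motion": [{"dx": 0, "dy": 0, "dz": 0.3, "wx": 0, "wy": 0, "wz": 0, "fingers": 1}, {"dx": 0, "dy": 0, "dz": 0.6, "wx": 0, "wy": 0, "wz": 0, "fingers": 1}, {"dx": 0, "dy": 0, "dz": 0.8, "wx": 0, "wy": 0, "wz": 0, "fingers": 1}, {"dx": 0, "dy": 0, "dz": 0.9, "wx": 0, "wy": 0, "wz": 0, "fingers": 1}, {"dx": 0, "dy": 0, "dz": 0.98, "wx": 0, "wy": 0, "wz": 0, "fingers": 1}, {"dx": 0, "dy": 0, "dz": 0.98, "wx": 0, "wy": 0, "wz": 0, "fingers": 1}]}}

```text
clock: 13.2
eef_pos: [509.4, 183.0, 40.8]
eef_rot: [3.141, -0.001, 0.483]
wrist_force: [0.7, 0.0, -0.3]
finger_gap: 13.7
finger_force: 60.0
```

Emit:
{"name": "servo_tool", "arguments": {"motion": [{"dx": 0, "dy": 0, "dz": 0.05, "wx": 0, "wy": 0, "wz": 0, "fingers": 1}, {"dx": 0, "dy": 0, "dz": 0.08, "wx": 0, "wy": 0, "wz": 0, "fingers": 1}, {"dx": 0, "dy": 0, "dz": 0.1, "wx": 0, "wy": 0, "wz": 0, "fingers": 1}, {"dx": 0, "dy": 0, "dz": 0.1, "wx": 0, "wy": 0, "wz": 0, "fingers": 1}]}}

```text
clock: 13.6
eef_pos: [508.9, 183.2, 30.3]
eef_rot: [3.141, -0.0, 0.483]
wrist_force: [-0.6, -0.7, -1.1]
finger_gap: 13.7
finger_force: 60.0
```

Emit:
{"name": "servo_tool", "arguments": {"motion": [{"dx": 0, "dy": 0, "dz": 0.01, "wx": 0, "wy": 0, "wz": 0, "fingers": 1}, {"dx": 0, "dy": 0, "dz": 0.02, "wx": 0, "wy": 0, "wz": 0, "fingers": 1}, {"dx": 0, "dy": 0, "dz": 0.02, "wx": 0, "wy": 0, "wz": 0, "fingers": 1}]}}

```text
clock: 13.9
eef_pos: [509.0, 183.2, 28.3]
eef_rot: [3.141, -0.0, 0.483]
wrist_force: [-0.4, -0.1, -0.1]
finger_gap: 13.6
finger_force: 60.0
```

Emit:
{"name": "servo_tool", "arguments": {"motion": [{"dx": 0, "dy": 0, "dz": 0.01, "wx": 0, "wy": 0, "wz": 0, "fingers": 1}, {"dx": 0, "dy": 0, "dz": 0.015, "wx": 0, "wy": 0, "wz": 0, "fingers": 1}, {"dx": 0, "dy": 0, "dz": 0.015, "wx": 0, "wy": 0, "wz": 0, "fingers": 1}]}}

```text
clock: 14.2
eef_pos: [509.0, 183.2, 26.9]
eef_rot: [3.141, -0.001, 0.483]
wrist_force: [-1.2, -0.4, 0.5]
finger_gap: 13.5
finger_force: 60.0
```

Emit:
{"name": "servo_tool", "arguments": {"motion": [{"dx": 0, "dy": 0, "dz": 0.01, "wx": 0, "wy": 0, "wz": 0, "fingers": 1}, {"dx": 0, "dy": 0, "dz": 0.015, "wx": 0, "wy": 0, "wz": 0, "fingers": 1}, {"dx": 0, "dy": 0, "dz": 0.015, "wx": 0, "wy": 0, "wz": 0, "fingers": 1}]}}

```text
clock: 14.5
eef_pos: [509.2, 183.3, 26.8]
eef_rot: [3.141, -0.001, 0.483]
wrist_force: [-7.0, -2.8, 19.6]
finger_gap: 13.7
finger_force: 60.0
```

It touched down at z = 26.8. I'll ease off and open only as far as the tray's walls allow.

Emit:
{"name": "servo_tool", "arguments": {"motion": [{"dx": 0, "dy": 0, "dz": -0.014, "wx": 0, "wy": 0, "wz": 0, "fingers": 1}, {"dx": 0, "dy": 0, "dz": -0.014, "wx": 0, "wy": 0, "wz": 0, "fingers": 0.36}, {"dx": 0, "dy": 0, "dz": -0.014, "wx": 0, "wy": 0, "wz": 0, "fingers": 0.36}, {"dx": 0, "dy": 0, "dz": -0.014, "wx": 0, "wy": 0, "wz": 0, "fingers": 0.36}, {"dx": 0, "dy": 0, "dz": -0.014, "wx": 0, "wy": 0, "wz": 0, "fingers": 0.36}, {"dx": 0, "dy": 0, "dz": -0.014, "wx": 0, "wy": 0, "wz": 0, "fingers": 0.36}]}}

```text
clock: 15.1
eef_pos: [509.0, 183.2, 26.6]
eef_rot: [3.141, -0.0, 0.483]
wrist_force: [-0.1, -0.4, 0.4]
finger_gap: 30.2
finger_force: 0.0
```

Emit:
{"name": "servo_tool", "arguments": {"motion": [{"dx": 0, "dy": 0, "dz": -0.15, "wx": 0, "wy": 0, "wz": 0, "fingers": 0.36}, {"dx": 0, "dy": 0, "dz": -0.5, "wx": 0, "wy": 0, "wz": 0, "fingers": 0.36}, {"dx": 0, "dy": 0, "dz": -1.0, "wx": 0, "wy": 0, "wz": 0, "fingers": 0.36}, {"dx": 0, "dy": 0, "dz": -1.0, "wx": 0, "wy": 0, "wz": 0, "fingers": 0.36}, {"dx": 0, "dy": 0, "dz": -1.0, "wx": 0, "wy": 0, "wz": 0, "fingers": 0.36}]}}

```text
clock: 15.6
eef_pos: [509.3, 183.4, 127.5]
eef_rot: [3.14, -0.003, 0.483]
wrist_force: [-0.7, -0.2, -0.2]
finger_gap: 30.6
finger_force: 0.0
```

Run:
```python
from h import *
s=read_state();print(s['clock'],s['eef_pos'],s['finger_gap'],s['wrist_force'])
w=camera('wrist');save(w,'w5')
```

```text
15.6 [509.25709573 183.37231647 127.50852508] 30.60017655287971 [-0.66382179 -0.20444847 -0.21506228]
```

View pics/w5.png

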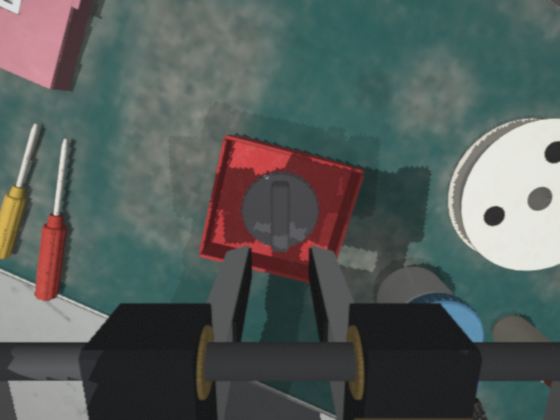

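The cap stands level at (281,208) in the middle of the tray, rib up, with the fingers clear. The jar is where it was. I'm handing the job in.

```bash
python3 -c "
from cell import *
print(sign_off())"
```

```text
the job is handed in; nothing more can be done
None
```

The cap is off the jug and stands level, rib up and released, in the middle of the tray. The last picture shows the jar in place but doesn't show the bottle or tin fully, and I handed the job in at about 16 s; no verdict was returned.

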